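# Close the moisture-trap pot

## Task

Close up the moisture-trap pot after service. First take the flat ring spanner off the open pot and lay it flat in its shaped compartment of the tool tray, ring end in the wide end. Then rest the lid on the pot's rim with its key beside the notch, not over it, turn the lid round on the rim until the key drops into the notch, and leave it let go and fully seated; leave the other things on the bench where they are.

Things in the scene. Friction and masses are not known exactly. Their poses are not given: they have to be found in the camera images.
- pot: Open round steel pot fixed upright on a dark 130 x 130 x 12 mm foot plate. Origin on its axis at bench level, z up. Flat rim 70 mm above the bench, outside diameter 120, bore 104 mm, open inside down to 12 mm. One notch cuts the wall on the pot's +x side: 17 mm wide, 9 mm deep from the rim, right through. A pipe stub leaves the -x side 34 mm up, out to 88 mm from the axis.
- pot_notch (a point): Where the middle of the key's underside lies when the lid is seated: in the notch, 56 mm from the pot's axis along its +x, 63 mm above the bench. Same axes as the pot. Seated, the lid's flange lies on the rim and the lid's origin is 54 mm above the bench.
- lid: Loose round steel lid, 0.25 to 0.45 kg, right way up on the bench. Origin on its axis under its spigot, z up. Spigot 99 mm in diameter, 16 mm deep, bottom edge bevelled; flange 120 mm in diameter, 16 to 22 mm above the origin; on top a solid black bar handle 76 mm long (lid x), 14 mm wide (y), 22 to 54 mm above the origin, to be pinched across its width.
- lid_key (a point): Middle of the key's underside, 56 mm from the lid's axis along +x, 9 mm above its origin; lid's axes. The key is a 12 mm wide lug under a tab at the lid's +x edge, from 51 to 70 mm from the axis, reaching 7 mm below the flange. With the key on the rim, that side of the lid stands 7 mm up and the spigot is already loosely in the bore.
- spanner: Loose flat steel ring spanner 190 mm long (x), 12 mm thick, 0.25 to 0.45 kg: shank 22 mm wide from x = -95 to +45 mm, ring head 54 mm in diameter (hole 36 mm) centred at x = +68 mm. Origin at its underside, mid-length; balances near x = +15 mm. Starts lying across the pot's rim, underside 70 mm above the bench.
- spanner_head (a point): Centre of the spanner's ring head, at its underside, 68 mm from the origin along +x.
- tray: Shallow black tool tray with grey floor, fixed on the bench, 214 (x) by 160 (y) by 16 mm high, floor 4 mm thick; origin under its centre. Spanner's compartment along x, middle line y = -25 mm: wide end (64 mm) x = +37 to +101, narrow end (34 mm) x = -101 to -40, between them a finger recess 100 mm wide, same floor. A plain compartment at y = +30 to +75 mm holds a bracket.
- tray_slot (a point): Where the spanner's origin belongs: on the floor of its compartment, 4 mm above the bench, at x = 0, y = -25 mm of the tray. Same axes as the tray: the spanner's +x must point along this +x.
- tray_head (a point): Where the centre of the spanner's ring head belongs: on the compartment's floor, 68 mm from tray_slot along +x.
- bracket: Bystander: flat steel bracket 150 x 26 x 5 mm lying in the tray's plain compartment. Origin under its centre.
- gauge: Bystander: black digital pressure gauge 110 mm in diameter, 40 mm high, lying face up. Origin under its centre.
- fitting_a: Bystander: steel pipe fitting 38 mm in diameter, 52 mm high, standing between robot and pot. Origin under its centre.
- fitting_b: Bystander: steel pipe fitting like the other, beyond the pot. Origin under its centre.
- tape: Bystander: white roll of tape 72 mm in diameter, 22 mm high, lying flat. Origin under its centre.
- screwdriver: Bystander: screwdriver lying on the bench on the robot's side.
There are look-alikes about, which are no part of the job. Leave any green or red look-alike of the lid alone.

How it is judged (in metres and radians):
On the way, in this order (a step that is already met when the one before it is completed fails the run):
1. the spanner lies flat in its compartment, ring in the wide end, let go (horizontal distance between spanner and tray_slot below 0.012 m and horizontal distance between spanner_head and tray_head below 0.012 m and z of spanner in the frame of tray_slot below 0.004 m and angle between spanner's own z axis and vertical below 0.05 rad and contact force between the fingers and spanner below 0.1 N), for 0.2 s.
2. the lid rests on the pot's rim, centred, its key on the rim beside the notch (horizontal distance between lid and pot below 0.008 m and horizontal distance between lid_key and pot_notch above 0.008 m and z of lid_key in the frame of pot_notch between 0.0045 and 0.0115 m and angle between lid's own z axis and vertical below 0.12 rad and contact force between lid and pot above 0.2 N), for 0.1 s.
3. the lid has been turned until its key dropped into the notch (horizontal distance between lid and pot below 0.006 m and horizontal distance between lid_key and pot_notch below 0.007 m and z of lid_key in the frame of pot_notch below 0.0025 m and z of lid in the frame of pot below 0.0565 m and angle between lid's own z axis and vertical below 0.035 rad), for 0.2 s.
At the end, for the whole second after the job is handed in: Lid let go on the pot: axis within 6 mm, key within 7 mm of its place in the notch and 2.5 mm of full depth, level within 2 degrees. Spanner flat on its compartment's floor (4 mm), its middle and ring each within 12 mm of their places. Both at rest (all of step 3 and horizontal distance between spanner and tray_slot below 0.012 m and horizontal distance between spanner_head and tray_head below 0.012 m and z of spanner in the frame of tray_slot below 0.004 m and angle between spanner's own z axis and vertical below 0.05 rad and linear speed of each of lid, spanner below 0.02 m/s); the robot touches nothing.
It fails at once if a bystander (gauge, fitting, tape, screwdriver, bracket) is moved more than 30 mm (distance of any of gauge, fitting_a, fitting_b, tape, screwdriver, bracket from where it was at the start of the episode above 0.03 m).
It also fails if it takes over 72 s, if anything falls off the work surface, if the arm or the gripper's body presses on something with over 40 N, if the wrist force passes 120 N, or if a joint passes its speed limit or range.

## Robot

A 6-joint arm with a two-finger parallel gripper is mounted at the origin on the work surface. World frame = base frame: x ahead of the robot, y to its left, z up, the work surface at z = 0. Lengths are in m, angles in degrees, forces in N, time in s.
With the tool pointing down it reaches from about 0.4 to 0.825 m from the base axis. Payload 7 kg.
Tool frame: the origin (TCP) lies midway between the tips of the shut fingers; the grasp point (between the pads) lies 19 mm behind it; z points along the fingers, y is the line along which they close (so a half turn about z gives the same grasp; the last joint's range is limited). The gripper opens to 88 mm and grips with 3 to 60 N. Pads are 19 mm wide; open, the fingers measure 130 mm over their backs; the gripper's body (78 mm by 193 mm) begins 47 mm behind the grasp point.
Start: joints at [93.57, 20.546, 0.682, 0, -70.136, -16.507], TCP at [0.151, 0.658, 0.227] pointing down, gripper open.
Joint ranges: [-176.03, 176.03], [-82.01, 121.73], [-58.28, 71.71], [-173.87, 95.51], [-174.79, -0.11], [-173.66, 173.66]. Speed limits (degrees/s): [136.94, 136.94, 172.46, 180, 180, 180].

## Interface

Orientations are given as [roll, pitch, yaw] about the fixed x, y, z axes, in that order (R = Rz(yaw) Ry(pitch) Rx(roll)).
In Python, from plant import ctrl gives the robot as it stands.
- The arm moves only by the tool arm_command, never from a script. Its argument "steps" is a list of rows, each an object with "translation": the shift along the tool's x, y, z in mm, a list of three; "rotation": the turn, a rotation vector about the tool's x, y, z in units of 5 degrees (1.0 is 5 degrees), a list of three; "claw": the finger opening in mm, from 0 to 87.6. In form: [{"translation": [x, y, z], "rotation": [rx, ry, rz], "claw": claw}, ...]. A call has 1 to 5 rows; each row is the pose to reach, as a shift and turn from the pose commanded when the call began, along the tool's axes at that moment; what a row does not reach only later rows make up. A row lasts 1/10 s, in which the tool goes at most 50 mm and 8.59 degrees, less where a joint would pass 70% of its speed; a pose out of reach is approached as far as the arm can. A call with a gripper value outside its range is refused whole. The fingers move at their own pace and stop on an object; the grip force is fixed at half the most. Time passes only in rows, so rows that repeat a pose let the fingers close. It gives the time, the measured TCP pose, the force, the opening and the grip force at its end, in the units of the state.
- ctrl.get_obs(): the state, without advancing time (a new reading comes with each control period).
- ctrl.snapshot(name): name is "scene" or "side" or "wrist"; returns (picture, depth): 480x640x3 uint8, red, green, blue; 480x640 float32, m along the optical axis (not along the pixel's ray), 0 where there is no reading.
- ctrl.calibration(name): a dict with "vertical_fov" (degrees; the focal length in pixels is half the picture's height over the tangent of half this angle, whatever the lens; pixels are square), "cx", "cy" (the principal point, pixels), "rvec" (rotation vector, rad) and "tvec" (3), from world to camera coordinates, as OpenCV has them; the wrist camera has in their place "hand_eye" (4x4, takes a point from camera to tool coordinates, whose origin is the TCP and whose axes are the flange's). Camera axes: x right, y down, z forward; pixel columns grow to the right and rows downward; lengths in m; the calibration is good to about 2 mm. A picture is of the moment at which its call begins: read the wrist's pose just before it. calibration takes no time and is no camera call.
- ctrl.close_job(): hands the job in; it is judged then, once.
The state is a dict: "clock": time; "joint_pos": joint angles; "qvel": joint speeds; "tau": joint torques, N m; "tool_pos": TCP position; "orientation": TCP orientation; "force": force on the tool from outside, world axes, zero at the start; "moment": the same for the moment, N m; "opening": finger opening in m; "gripper_force": force on a finger pad.
Only numpy, scipy, OpenCV 4.12 (cv2) and the standard library are available. Lean on these libraries where they do the work, as an engineer would, in place of code of your own. Each camera call takes 0.05 s, during which the arm holds its last target. There are 200 camera calls.

## Working session

There is one attempt and no reset: what is moved stays moved. The work goes in short steps, Python scripts to look and compute and a tool call to move; the robot and the scene stay as the last step left them, time stands still between calls to the robot, and variables do not carry over. Pictures are saved under pics/ and viewed, at most 10 in all, crops included, and the job is handed in when it is done.

Besides the shell and the picture viewer there is one more tool, called after ">>>" by a JSON object that holds its "op" and its "data", one argument or row to a line. arm_command: Moves the arm, as the interface text tells. Its arguments: {"type":"object","properties":{"steps":{"type":"array"}},"required":["steps"]}

```bash
mkdir -p pics; ls; cat > h.py <<'E'
import numpy as np, cv2
from scipy.spatial.transform import Rotation as R
from plant import ctrl
def toolT():
    o=ctrl.get_obs(); T=np.eye(4); 
    T[:3,:3]=R.from_euler('xyz',o['orientation'],degrees=True).as_matrix(); T[:3,3]=o['tool_pos']; return T
def cam(name,T=None):
    c=ctrl.calibration(name); f=240/np.tan(np.radians(c['vertical_fov'])/2)
    if name=='wrist': M=(toolT() if T is None else T)@np.array(c['hand_eye'])
    else:
        M=np.eye(4); r=R.from_rotvec(np.ravel(c['rvec'])).as_matrix(); M[:3,:3]=r.T; M[:3,3]=-r.T@np.ravel(c['tvec'])
    return f,c['cx'],c['cy'],M
def shot(name):
    T=toolT(); p,d=ctrl.snapshot(name); return p,d,cam(name,T)
def cloud(d,C):
    f,cx,cy,M=C; v,u=np.mgrid[:480,:640]
    P=np.stack([(u-cx)/f*d,(v-cy)/f*d,d],-1)@M[:3,:3].T+M[:3,3]; P[d<=0]=np.nan; return P
def ray(uv,z,C):
    f,cx,cy,M=C; uv=np.atleast_2d(uv).astype(float)
    D=np.c_[(uv-[cx,cy])/f,np.ones(len(uv))]@M[:3,:3].T
    return M[:3,3]+D*((z-M[2,3])/D[:,2])[:,None]
def save(n,p): cv2.imwrite('pics/'+n+'.png',p[:,:,::-1])
E
python3 - <<'E'
from h import *
print(ctrl.get_obs())
for n in ('scene','side','wrist'):
    p,d,C=shot(n); save(n,p); np.savez(n+'.npz',p=p,d=d,f=C[0],cx=C[1],cy=C[2],M=C[3]); print(n,C)
E
```

```text
pics
{'clock': 0.0, 'joint_pos': array([ 9.35694001e+01,  2.05934588e+01,  6.33741117e-01, -2.10791473e-02,
       -7.01357284e+01, -1.65078112e+01]), 'qvel': array([ 0.03226519,  0.01872471,  0.04750212,  0.09140647,  0.03701032,
       -0.09743957]), 'tau': array([ 4.82715659e-04, -5.82709765e+01,  2.93049985e+01,  6.99693114e+00,
        6.85519277e-03, -1.65815354e-04]), 'tool_pos': array([0.15103528, 0.65738099, 0.22559658]), 'orientation': array([ 1.79902857e+02, -8.12464496e-03, -1.29455832e+01]), 'force': array([-0.19150848,  0.13364222,  0.25281331]), 'moment': array([ 0.02194529,  0.01145601, -0.01564742]), 'gripper_force': 0.0, 'opening': 0.08785852285327252}
scene (np.float64(513.8808210650665), 321.5348084879065, 239.9838531138116, array([[-0.44682947,  0.53725211, -0.7153346 ,  1.30841265],
       [ 0.89450212,  0.25536976, -0.36694991,  0.41967797],
       [-0.01446978, -0.80383236, -0.59467989,  0.7069239 ],
       [ 0.        ,  0.        ,  0.        ,  1.        ]]))
side (np.float64(521.2800072496258), 315.6514995706443, 230.19281609141115, array([[ 9.72972228e-01, -1.78171301e-01,  1.46901431e-01,
         3.82456222e-01],
       [-2.30922002e-01, -7.51449349e-01,  6.18060599e-01,
        -8.00770036e-01],
       [ 2.68323234e-04, -6.35278571e-01, -7.72283022e-01,
         1.13965246e+00],
       [ 0.00000000e+00,  0.00000000e+00,  0.00000000e+00,
         1.00000000e+00]]))
wrist (np.float64(407.1487553966782), 320.0004876492477, 236.37066846192258, array([[-0.22282916, -0.94373642, -0.24435372,  0.2154611 ],
       [-0.97485603,  0.21615174,  0.05416773,  0.64188789],
       [ 0.00169742,  0.25027985, -0.96817205,  0.38414999],
       [ 0.        ,  0.        ,  0.        ,  1.        ]]))
```

View pics/scene.png

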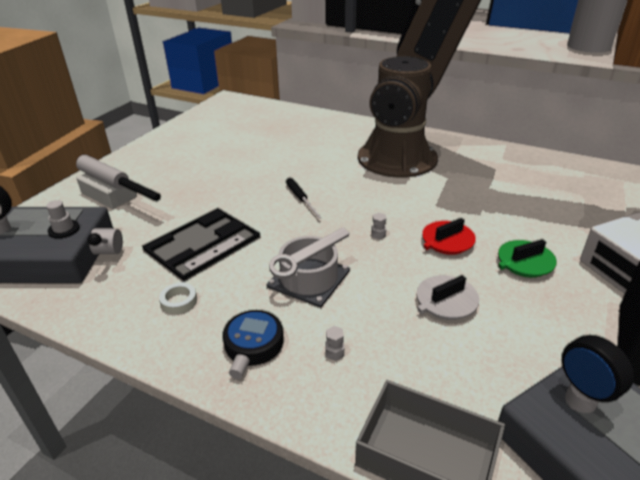

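View pics/wrist.png

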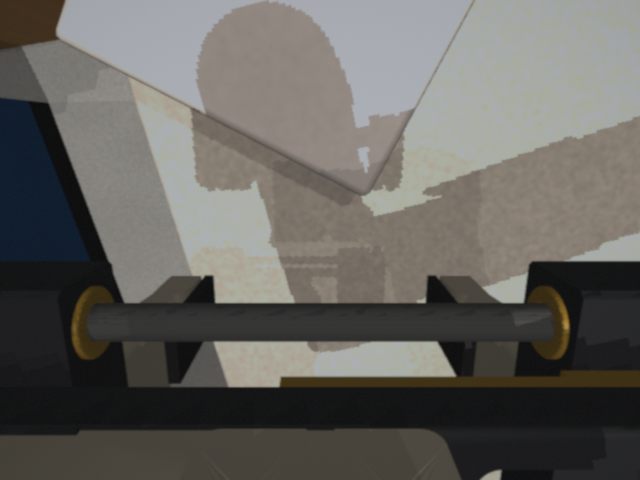

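The scene picture shows the pot at (308,265), with the spanner lying across it: ring at (285,262), shank end at (345,235). The grey lid is at (448,297), the tray at (202,242), the gauge at (253,337), the tape at (178,296), and the fittings at (378,226) and (335,343). The wrist camera sees only bench and the arm's shadow.

View pics/side.png

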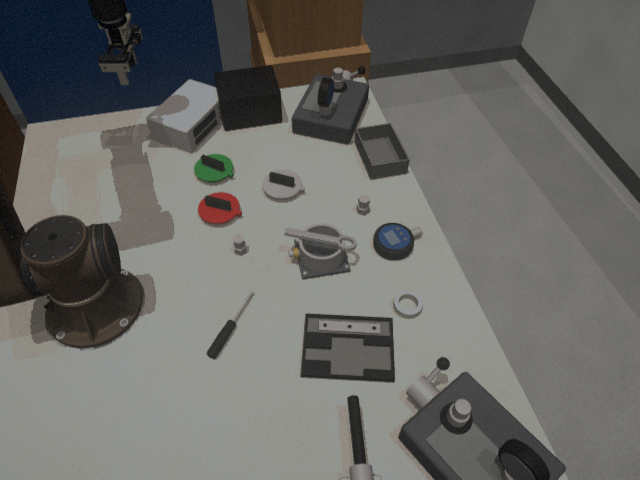

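```bash
python3 - <<'E'
from h import *
for n,pts in (('scene',dict(ring=(285,262),shank=(345,235),pot=(308,265),lid=(448,297),trayc=(202,242),gauge=(253,325),fa=(378,218),fb=(335,333),tape=(190,296),sd=(297,190),red=(448,240))),):
    z=np.load(n+'.npz'); P=cloud(z['d'],(z['f'],z['cx'],z['cy'],z['M']))
    for k,(u,v) in pts.items(): print(k,np.round(P[v,u],3))
E
```

```text
ring [ 0.64  -0.005  0.071]
shank [0.519 0.069 0.081]
pot [0.568 0.007 0.015]
lid [0.548 0.302 0.024]
trayc [ 0.59  -0.257  0.006]
gauge [0.787 0.011 0.04 ]
fa [0.394 0.095 0.054]
fb [0.751 0.157 0.052]
tape [ 0.762 -0.153  0.023]
sd [ 0.322 -0.155  0.025]
red [0.366 0.252 0.024]
```

>>> {"op": "arm_command", "data": {
  "steps": [
    {"translation": [193, 128, -40], "rotation": [0, 0, -2.6], "claw": 87},
    {"translation": [193, 128, -40], "rotation": [0, 0, -2.6], "claw": 87},
    {"translation": [193, 128, -40], "rotation": [0, 0, -2.6], "claw": 87},
    {"translation": [193, 128, -40], "rotation": [0, 0, -2.6], "claw": 87},
    {"translation": [193, 128, -40], "rotation": [0, 0, -2.6], "claw": 87}
  ]
}}

```text
clock: 0.65
tool_pos: [0.3121, 0.4876, 0.2673]
orientation: [-180.0, -0.0, 0.0]
force: [0.3, 1.3, 0.4]
opening: 0.0869
gripper_force: 0.0
```

>>> {"op": "arm_command", "data": {
  "steps": [
    {"translation": [160, 169, -14], "rotation": [0, 0, 0], "claw": 87},
    {"translation": [160, 169, -14], "rotation": [0, 0, 0], "claw": 87},
    {"translation": [160, 169, -14], "rotation": [0, 0, 0], "claw": 87},
    {"translation": [160, 169, -14], "rotation": [0, 0, 0], "claw": 87},
    {"translation": [160, 169, -14], "rotation": [0, 0, 0], "claw": 87}
  ]
}}

```text
clock: 1.15
tool_pos: [0.4722, 0.3186, 0.2808]
orientation: [180.0, -0.0, -0.0]
force: [0.3, 1.2, 0.9]
opening: 0.0872
gripper_force: 0.0
```

```bash
python3 - <<'E'
from h import *
for i in range(3): p,d,C=shot('wrist')
o=ctrl.get_obs(); print(o['clock'],o['tool_pos'],o['orientation'],np.abs(o['qvel']).max())
save('w_lid',p); np.savez('w_lid.npz',p=p,d=d,f=C[0],cx=C[1],cy=C[2],M=C[3])
E
```

```text
1.3 [0.47187495 0.31933994 0.28042559] [ 1.79986773e+02  1.18707212e-02 -1.35047506e-01] 2.5061393586397167
```

View pics/w_lid.png

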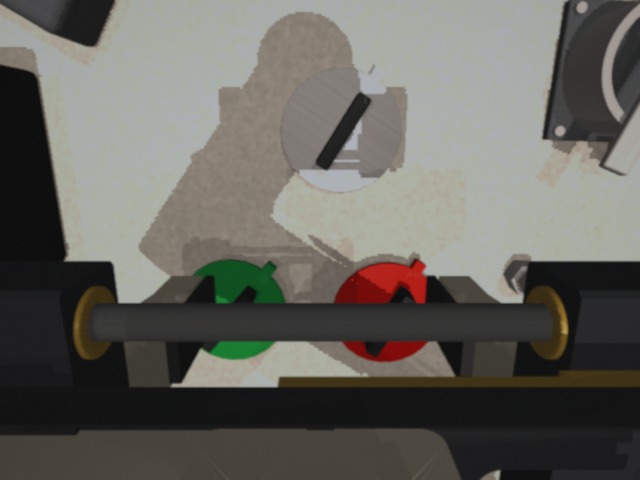

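Wrist view: the lid's black handle runs from (323,163) to (365,99), and its key tab is at about (372,72). The handle is clear to grasp. I'll move on to view the pot and tray.

>>> {"op": "arm_command", "data": {
  "steps": [
    {"translation": [0, 225, -25], "rotation": [0, 0, 0], "claw": 87},
    {"translation": [0, 225, -25], "rotation": [0, 0, 0], "claw": 87},
    {"translation": [0, 225, -25], "rotation": [0, 0, 0], "claw": 87},
    {"translation": [0, 225, -25], "rotation": [0, 0, 0], "claw": 87},
    {"translation": [0, 225, -25], "rotation": [0, 0, 0], "claw": 87}
  ]
}}

```text
clock: 1.8
tool_pos: [0.4702, 0.0941, 0.3062]
orientation: [-180.0, -0.0, 0.1]
force: [0.2, 0.2, -0.1]
opening: 0.0871
gripper_force: 0.0
```

>>> {"op": "arm_command", "data": {
  "steps": [
    {"translation": [-20, 205, -25], "rotation": [0, 0, 0], "claw": 87},
    {"translation": [-20, 205, -25], "rotation": [0, 0, 0], "claw": 87},
    {"translation": [-20, 205, -25], "rotation": [0, 0, 0], "claw": 87},
    {"translation": [-20, 205, -25], "rotation": [0, 0, 0], "claw": 87},
    {"translation": [-20, 205, -25], "rotation": [0, 0, 0], "claw": 87}
  ]
}}

```text
clock: 2.3
tool_pos: [0.4505, -0.112, 0.3313]
orientation: [180.0, -0.1, -0.1]
force: [-0.7, 0.8, -0.4]
opening: 0.0869
gripper_force: 0.0
```

```bash
python3 - <<'E'
from h import *
for i in range(4): p,d,C=shot('wrist')
o=ctrl.get_obs(); print(o['clock'],o['tool_pos'],o['orientation'],np.abs(o['qvel']).max())
save('w_pot',p); np.savez('w_pot.npz',p=p,d=d,f=C[0],cx=C[1],cy=C[2],M=C[3])
E
```

```text
2.5 [ 0.45125545 -0.10809621  0.3302374 ] [-1.79979073e+02  1.85950327e-02  7.48222905e-02] 1.2670829006838853
```

View pics/w_pot.png

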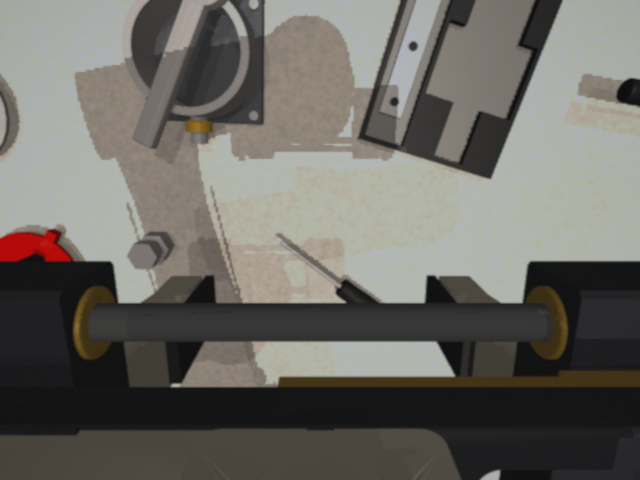

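Too far back: the pot and spanner are cut off at the top, with the pipe stub at (198,128) and the tray's narrow end at (460,140). I'll move 100 mm ahead.

>>> {"op": "arm_command", "data": {
  "steps": [
    {"translation": [110, 0, -10], "rotation": [0, 0, 0], "claw": 87},
    {"translation": [110, 0, -10], "rotation": [0, 0, 0], "claw": 87},
    {"translation": [110, 0, -10], "rotation": [0, 0, 0], "claw": 87},
    {"translation": [110, 0, -10], "rotation": [0, 0, 0], "claw": 87}
  ]
}}

```text
clock: 2.9
tool_pos: [0.5629, -0.1067, 0.3386]
orientation: [180.0, 0.2, 0.2]
force: [-1.0, -0.0, -0.7]
opening: 0.087
gripper_force: 0.0
```

```bash
python3 - <<'E'
from h import *
for i in range(4): p,d,C=shot('wrist')
o=ctrl.get_obs(); print(o['clock'],o['tool_pos'],o['orientation'],np.abs(o['qvel']).max())
save('w_pot2',p); np.savez('w_pot2.npz',p=p,d=d,f=C[0],cx=C[1],cy=C[2],M=C[3])
P=cloud(d,C); print(P[150,330])
E
```

```text
3.1 [ 0.56044889 -0.10800431  0.3408277 ] [-1.79991534e+02 -1.32081466e-02  1.33875573e-01] 0.6359673829113213
[ 6.04573426e-01 -1.20364743e-01  1.25873286e-04]
```

View pics/w_pot2.png

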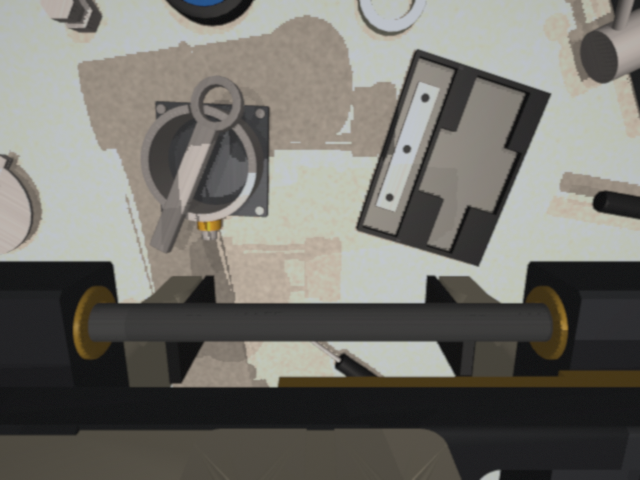

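Clear view. The spanner's ring is at (217,103) and its shank end at (163,245). The pot's rim is centred near (200,160), with the stub at (208,225) and the foot plate's right edge at x≈268. The tray's corners are about (418,52), (550,95), (480,263) and (358,228); the wide end is the far one (top) and the bracket is on the left.

```bash
python3 - <<'E'
from h import *
def ld(n):
    z=np.load(n+'.npz'); C=(z['f'],z['cx'],z['cy'],z['M']); return z['p'],cloud(z['d'],C),C
from scipy.optimize import least_squares
def circ(q,r=None):
    f=(lambda a:np.hypot(q[:,0]-a[0],q[:,1]-a[1])-(r or a[2])); s=least_squares(f,[*q.mean(0),.05],loss='soft_l1',f_scale=.001); return s.x
p,P,C=ld('w_pot2'); v,u=np.mgrid[:480,:640]; Z=P[...,2]
# spanner
box=(u<280)&(v<262)
m=box&(u>140)&(Z>.0775)&(Z<.088); n,l,st,_=cv2.connectedComponentsWithStats(m.astype(np.uint8)); k=1+np.argmax(st[1:,4]); m=l==k
cn,h=cv2.findContours(m.astype(np.uint8),cv2.RETR_CCOMP,cv2.CHAIN_APPROX_NONE)
print('span',m.sum(),Z[m].mean(),st[k])
for c,hh in zip(cn,h[0]):
    if len(c)>30 and hh[3]>=0: c=ray(c[:,0],.082,C)[:,:2]; print('hole',circ(c), len(c))
q=ray(np.c_[u[m],v[m]],.082,C)[:,:2]; 
r=cv2.minAreaRect((q*1000).astype(np.float32)); print('rect',r)
head=circ(ray(max([c for c,hh in zip(cn,h[0]) if hh[3]>=0],key=len)[:,0],.082,C)[:,:2])[:2]
sh=q[np.hypot(*(q-head).T)>.04]; w,V=np.linalg.eigh(np.cov(sh.T)); a=V[:,1]; a*=np.sign((head-sh.mean(0))@a); print('axis yaw',np.degrees(np.arctan2(a[1],a[0])),'shank mean',sh.mean(0),'tail',((q-head)@a).min(),'head lat',np.cross(a,head-sh.mean(0)))
print('spanner origin',head-.068*a)
# rim
m=box&(Z>.066)&(Z<.074); q=P[m][:,:2]; c0=circ(q); rr=np.hypot(*(q-c0[:2]).T); print('rim',c0,rr.min(),np.percentile(rr,[2,98]))
k=(rr>.056)&(rr<.063); print(' outer-ish mean fit',circ(q[(rr>.048)&(rr<.064)]))
th=np.degrees(np.arctan2(*(q-c0[:2]).T[::-1])); H,e=np.histogram(th[(rr>.05)&(rr<.062)],72,(-180,180)); print(dict(zip(e[:-1].astype(int),H)))
m=box&(Z>.008)&(Z<.0155)&(u>130); n,l,st,_=cv2.connectedComponentsWithStats(m.astype(np.uint8)); print('plate',cv2.minAreaRect((P[m][:,:2]*1000).astype(np.float32)))
# tray
m=(u>340)&(u<560)&(v<275)&(Z>.0125)&(Z<.0195); n,l,st,_=cv2.connectedComponentsWithStats(m.astype(np.uint8)); k=1+np.argmax(st[1:,4]); m=l==k
r=cv2.minAreaRect((ray(np.c_[u[m],v[m]],.016,C)[:,:2]*1000).astype(np.float32)); print('tray',r)
# lid
p,P,C=ld('w_lid'); Z=P[...,2]; b=(u>250)&(u<420)&(v>50)&(v<210)
m=b&(Z>.046)&(Z<.06); q=ray(np.c_[u[m],v[m]],.054,C)[:,:2]; print('handle',cv2.minAreaRect((q*1000).astype(np.float32)),q.mean(0))
m=b&(Z>.017)&(Z<.027); q=P[m][:,:2]; c=circ(q[cv2.convexHull((q*1e4).astype(np.float32),returnPoints=False).ravel()]); print('lid',c)
rr=np.hypot(*(q-c[:2]).T); t=q[rr>.063]; print('key tab',len(t),t.mean(0),np.degrees(np.arctan2(*(t.mean(0)-c[:2])[::-1])))
E
```

```text
span 3531 0.08237593140263076 [ 150   81   94  172 3531]
rect ((587.9102783203125, 19.964263916015625), (34.370765686035156, 189.25726318359375), 59.693603515625)
axis yaw 146.50730288427084 shank mean [0.60616917 0.0101542 ] tail -0.1701743286152781 head lat 0.015580587663917865
spanner origin [0.5738086  0.01288452]
rim [0.59365038 0.01699978 0.05648259] 0.00798761897371896 [0.05075671 0.08155743]
 outer-ish mean fit [0.59255947 0.01721607 0.05603716]
{np.int64(-180): np.int64(42), np.int64(-175): np.int64(33), np.int64(-170): np.int64(36), np.int64(-165): np.int64(35), np.int64(-160): np.int64(36), np.int64(-155): np.int64(36), np.int64(-150): np.int64(35), np.int64(-145): np.int64(33), np.int64(-140): np.int64(36), np.int64(-135): np.int64(36), np.int64(-130): np.int64(34), np.int64(-125): np.int64(38), np.int64(-120): np.int64(36), np.int64(-115): np.int64(37), np.int64(-110): np.int64(38), np.int64(-105): np.int64(38), np.int64(-100): np.int64(36), np.int64(-95): np.int64(42), np.int64(-90): np.int64(40), np.int64(-85): np.int64(39), np.int64(-80): np.int64(38), np.int64(-75): 
[... 1322 characters left out ...]
int64(160): np.int64(24), np.int64(165): np.int64(34), np.int64(170): np.int64(42), np.int64(175): np.int64(35)}
plate ((646.0020141601562, 15.087715148925781), (130.10177612304688, 237.4800567626953), 87.57610321044922)
tray ((589.0233154296875, -260.64013671875), (161.02476501464844, 214.0014190673828), 73.41373443603516)
handle ((538.1563110351562, 296.0064697265625), (14.106423377990723, 75.53614807128906), 57.53049087524414) [0.53887715 0.29556384]
lid [0.53835402 0.29561253 0.05976723]
key tab 98 [0.5942698  0.26011206] -32.41113016796245<stdin>:18: DeprecationWarning: Arrays of 2-dimensional vectors are deprecated. Use arrays of 3-dimensional vectors instead. (deprecated in NumPy 2.0)
```

```bash
python3 - <<'E'
from h import *
z=np.load('w_pot2.npz'); C=(z['f'],z['cx'],z['cy'],z['M']); P=cloud(z['d'],C); p=z['p']; Z=P[...,2]
for t in ((217,79),(238,103),(197,103),(217,103),(190,180),(163,243),(208,222),(267,160)): print(t,np.round(P[t[1],t[0]],4))
c=cv2.resize(p[60:260,130:280,::-1],None,fx=2.6,fy=2.6,interpolation=cv2.INTER_NEAREST)
zz=cv2.applyColorMap((np.clip(np.nan_to_num(Z[60:260,130:280]),0,.1)*2550).astype(np.uint8),cv2.COLORMAP_JET)
zz=cv2.resize(zz,None,fx=2.6,fy=2.6,interpolation=cv2.INTER_NEAREST)
cv2.imwrite('pics/crop1.png',np.hstack([c,zz]))
E
```

```text
(217, 79) [ 0.6755 -0.0074  0.0747]
(238, 103) [ 0.6527 -0.0285  0.0833]
(197, 103) [0.6531 0.0139 0.0742]
(217, 103) [ 6.578e-01  1.200e-02 -1.000e-04]
(190, 180) [0.5777 0.0241 0.0824]
(163, 243) [0.5125 0.0556 0.0881]
(208, 222) [0.5264 0.0181 0.0486]
(267, 160) [ 0.5933 -0.046   0.0124]
```

View pics/crop1.png

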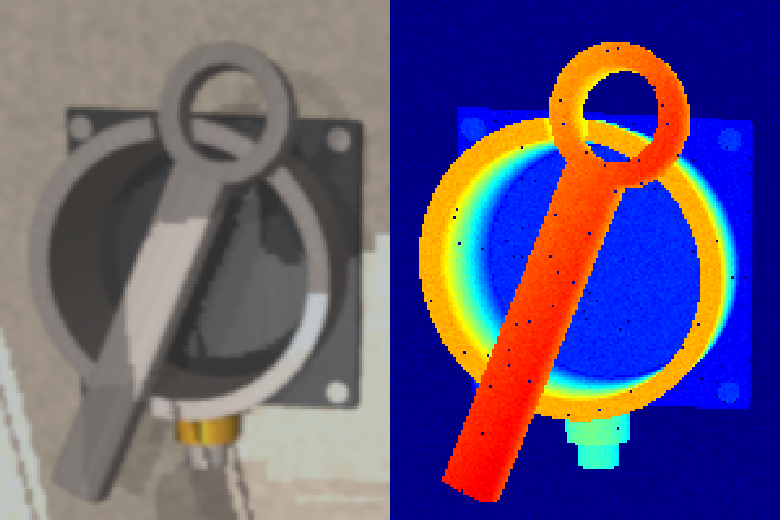

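The spanner is slightly tilted: tail end high, left of the ring low. It covers the notch, which must be under the ring on the far side. I'll fit its plane.

```bash
python3 - <<'E' 2>/dev/null
from h import *
from scipy.optimize import least_squares
z=np.load('w_pot2.npz'); C=(z['f'],z['cx'],z['cy'],z['M']); P=cloud(z['d'],C); Z=P[...,2]; v,u=np.mgrid[:480,:640]
def circ(q): return least_squares(lambda a:np.hypot(q[:,0]-a[0],q[:,1]-a[1])-a[2],[*q.mean(0),.03],loss='soft_l1',f_scale=.001).x
box=(u<280)&(u>130)&(v<262)&(v>60)
m=box&(Z>.0785)&(Z<.095)
for i in range(4):
    q=P[m]; A=np.c_[q[:,:2],np.ones(len(q))]; k=np.linalg.lstsq(A,q[:,2],rcond=None)[0]
    e=Z-(P[...,0]*k[0]+P[...,1]*k[1]+k[2]); m=box&(abs(e)<.002)
    n,l,st,_=cv2.connectedComponentsWithStats(m.astype(np.uint8)); m=l==1+np.argmax(st[1:,4])
q=P[m][:,:2]; print('slope',k[:2],m.sum(),cv2.minAreaRect((q*1000).astype(np.float32)))
s=q[q[:,0]<.61]; w,V=np.linalg.eigh(np.cov(s.T)); a=V[:,1]*np.sign(V[0,1]); print('yaw',np.degrees(np.arctan2(a[1],a[0])),s.mean(0))
c,h=cv2.findContours(m.astype(np.uint8),cv2.RETR_CCOMP,cv2.CHAIN_APPROX_NONE)
for i,cc in enumerate(c):
    if len(cc)>30 and h[0][i][3]>=0: print('hole',circ(P[cc[:,0,1],cc[:,0,0]][:,:2]))
t=(q-s.mean(0))@a; print('tail',s.mean(0)+a*t.min(),'tip',s.mean(0)+a*t.max(), 'mid',s.mean(0)+a*(t.max()-.095),'z there',np.r_[s.mean(0)+a*(t.max()-.095),1]@k)
r=(np.abs(Z-.070)<.0025)&box&~m; r=cv2.erode(r.astype(np.uint8),np.ones((2,2)))>0; g=P[r][:,:2]; R0=circ(g); d=np.hypot(*(g-R0[:2]).T); g=g[(d>.05)&(d<.062)]; R0=circ(g); print('rim',R0,Z[r].mean())
th=np.degrees(np.arctan2(*(g-R0[:2]).T[::-1])); H,e=np.histogram(th,90,(-180,180)); print('gaps',[int(x) for x,y in zip(e,H) if y<6])
m=box&(Z>.02)&(Z<.05)&(P[...,0]<R0[0]-.058)&(v>190); st=P[m][:,:2]; print('stub',st.mean(0),np.degrees(np.arctan2(*(R0[:2]-st.mean(0))[::-1])),len(st))
m=box&(Z>.009)&(Z<.0145)&(u>180); f=P[m][:,:2]; f=f[np.abs(f-R0[:2]).max(1)<.075]; print('plate',cv2.minAreaRect((f*1000).astype(np.float32)))
E
```

```text
slope [-0.14757839 -0.1841334 ] 3821 ((591.527587890625, 23.793560028076172), (51.623111724853516, 188.546875), 64.49691772460938)
yaw -25.23588439497738 [0.55903458 0.03728248]
hole [ 0.65276503 -0.00538181  0.01808975]
tail [0.50552823 0.0625016 ] tip [ 0.67610514 -0.01789633] mid [0.59017192 0.02260653] z there 0.0817841293593817
rim [0.59179294 0.01694493 0.05601223] 0.07031968237225394
gaps [-44, -40, -36, -12, -4, 0, 136, 140, 144, 148, 152, 156]
stub [0.51730395 0.01804478] -0.8459218434113874 378
plate ((591.6064453125, 2.9280662536621094), (100.96100616455078, 129.9326934814453), 87.7047119140625)
```

>>> {"op": "arm_command", "data": {
  "steps": [
    {"translation": [39, -127, 180], "rotation": [0, 0, 5.0], "claw": 34},
    {"translation": [39, -127, 180], "rotation": [0, 0, 5.0], "claw": 34},
    {"translation": [39, -127, 180], "rotation": [0, 0, 5.0], "claw": 34},
    {"translation": [39, -127, 180], "rotation": [0, 0, 5.0], "claw": 34},
    {"translation": [39, -127, 180], "rotation": [0, 0, 5.0], "claw": 34}
  ]
}}

```text
clock: 3.6
tool_pos: [0.598, 0.02, 0.1578]
orientation: [179.9, 0.1, -24.9]
force: [0.1, -0.4, 0.1]
opening: 0.0524
gripper_force: 0.0
```

>>> {"op": "arm_command", "data": {
  "steps": [
    {"translation": [0, 0, 0], "rotation": [0, 0, 0], "claw": 34},
    {"translation": [0, 0, 0], "rotation": [0, 0, 0], "claw": 34}
  ]
}}

```text
clock: 3.8
tool_pos: [0.5998, 0.0184, 0.1615]
orientation: [-180.0, -0.0, -24.9]
force: [0.0, -0.3, 1.3]
opening: 0.0373
gripper_force: 0.0
```

```bash
python3 - <<'E'
from h import *
o=ctrl.get_obs(); print(o['tool_pos'],o['orientation'],o['opening'],o['force'])
T=toolT(); t=np.array([.5997,.0188,.065]); print('tool shift mm',1000*T[:3,:3].T@(t-T[:3,3]))
z=np.load('scene.npz'); P=cloud(z['d'],(z['f'],z['cx'],z['cy'],z['M']))
for n,c in (('tray',(.591,-.288)),('pot',(.592,.017)),('lid',(.538,.296))):
    q=P.reshape(-1,3); k=(np.hypot(*(q[:,:2]-c).T)<.135)&(q[:,2]>.03); q=q[k]; print(n,[ (i,np.round(q[q[:,2]>i][:,:2].mean(0),2)) for i in (.03,.06,.09) if (q[:,2]>i).any()])
E
```

```text
[0.59980709 0.01836961 0.16148023] [-1.79994430e+02 -3.93435739e-02 -2.48634581e+01] 0.037279101044331915 [ 0.0314373  -0.25608165  1.28504055]
tool shift mm [-0.34437442 -0.33608855 96.48004841]
tray [(0.03, array([ 0.56, -0.41])), (0.06, array([ 0.56, -0.41]))]
pot [(0.03, array([0.6 , 0.03])), (0.06, array([0.6 , 0.02]))]
lid [(0.03, array([0.54, 0.3 ]))]
```

>>> {"op": "arm_command", "data": {
  "steps": [
    {"translation": [0, 0, 45], "rotation": [0, 0, 0], "claw": 34},
    {"translation": [0, 0, 80], "rotation": [0, 0, 0], "claw": 34},
    {"translation": [0, 0, 96], "rotation": [0, 0, 0], "claw": 34},
    {"translation": [0, 0, 96], "rotation": [0, 0, 0], "claw": 34},
    {"translation": [0, 0, 96], "rotation": [0, 0, 0], "claw": 34}
  ]
}}

```text
clock: 4.3
tool_pos: [0.6011, 0.0178, 0.0667]
orientation: [-179.9, -0.1, -25.0]
force: [0.2, 0.9, 0.0]
opening: 0.0339
gripper_force: 0.0
```

```bash
python3 - <<'E'
from h import *
o=ctrl.get_obs(); print(o['tool_pos'],o['opening'],o['force'])
z=np.load('scene.npz'); P=cloud(z['d'],(z['f'],z['cx'],z['cy'],z['M'])).reshape(-1,3)
q=P[(P[:,0]>.45)&(P[:,0]<.75)&(P[:,1]<-.35)&(P[:,1]>-.6)&(P[:,2]>.025)]
for x in np.arange(.45,.75,.03):
    k=q[(q[:,0]>=x)&(q[:,0]<x+.03)]
    if len(k): i=k[:,1].argmax(); print(round(x,2),'nearest y,z',k[i,1:].round(3),'maxz',k[:,2].max().round(3))
E
```

```text
[0.60113744 0.01782196 0.06667859] 0.03387502120369161 [0.22461186 0.91154599 0.0425456 ]
0.48 nearest y,z [-0.538  0.068] maxz 0.069
0.51 nearest y,z [-0.444  0.078] maxz 0.095
0.54 nearest y,z [-0.4    0.067] maxz 0.091
0.57 nearest y,z [-0.556  0.046] maxz 0.046
0.63 nearest y,z [-0.471  0.049] maxz 0.073
0.66 nearest y,z [-0.401  0.049] maxz 0.075
0.69 nearest y,z [-0.386  0.055] maxz 0.079
0.72 nearest y,z [-0.383  0.05 ] maxz 0.142
```

>>> {"op": "arm_command", "data": {
  "steps": [
    {"translation": [0, 0, 0], "rotation": [0, 0, 0], "claw": 10},
    {"translation": [0, 0, 0], "rotation": [0, 0, 0], "claw": 10},
    {"translation": [0, 0, 0], "rotation": [0, 0, 0], "claw": 10},
    {"translation": [0, 0, 0], "rotation": [0, 0, 0], "claw": 10},
    {"translation": [0, 0, 0], "rotation": [0, 0, 0], "claw": 10}
  ]
}}

```text
clock: 4.8
tool_pos: [0.6013, 0.0184, 0.0664]
orientation: [-179.9, -0.1, -24.9]
force: [-1.6, 0.1, 8.2]
opening: 0.0224
gripper_force: 30.0
```

>>> {"op": "arm_command", "data": {
  "steps": [
    {"translation": [0, 0, -20], "rotation": [0, 0, 0], "claw": 10},
    {"translation": [0, 0, -60], "rotation": [0, 0, 0], "claw": 10},
    {"translation": [0, 0, -100], "rotation": [0, 0, 0], "claw": 10},
    {"translation": [0, 0, -100], "rotation": [0, 0, 0], "claw": 10},
    {"translation": [0, 0, -100], "rotation": [0, 0, 0], "claw": 10}
  ]
}}

```text
clock: 5.3
tool_pos: [0.6001, 0.0185, 0.1655]
orientation: [-179.9, -0.1, -25.0]
force: [0.3, -0.3, -3.9]
opening: 0.0222
gripper_force: 30.0
```

```bash
python3 - <<'E'
from h import *
p,d,C=shot('wrist'); p,d,C=shot('wrist'); P=cloud(d,C); T=toolT(); o=ctrl.get_obs(); print(o['tool_pos'],o['orientation'],o['opening'],o['gripper_force'],o['force'])
Q=(P-T[:3,3])@T[:3,:3]; v,u=np.mgrid[:480,:640]
m=(v<400)&(abs(Q[...,2])<.03)&(Q[...,0]>.03)&(abs(Q[...,1])<.06); q=Q[m]; print(len(q))
for x in np.arange(.03,.09,.01):
    k=q[(q[:,0]>=x)&(q[:,0]<x+.01)]
    if len(k): print(round(x,3),'y',k[:,1].min().round(4),k[:,1].max().round(4),'z',np.median(k[:,2]).round(4),np.polyfit(k[:,1],k[:,2],1).round(3))
print('tip',q[:,0].max())
t=np.array([.5914,-.2875,.14]); print('shift',1000*T[:3,:3].T@(t-T[:3,3]))
save('held',p)
E
```

```text
[0.59892812 0.01806788 0.1632805 ] [ 1.79941241e+02  1.16660445e-01 -2.49597308e+01] 0.02273183703293079 29.998401571065187 [-0.67936317 -0.14925042 -4.56670778]
10777
0.03 y -0.0191 0.0191 z -0.0129 [-0.219 -0.013]
0.04 y -0.0248 0.0266 z -0.0103 [-0.252 -0.012]
0.05 y -0.0258 0.0275 z -0.0085 [-0.251 -0.011]
0.06 y -0.0256 0.0267 z -0.0083 [-0.251 -0.011]
0.07 y -0.0224 0.0244 z -0.0106 [-0.242 -0.01 ]
0.08 y -0.0122 0.0132 z -0.0106 [-0.207 -0.01 ]
tip 0.08403926050313609
shift [122.16601758 280.18220387  23.31915017]
```

>>> {"op": "arm_command", "data": {
  "steps": [
    {"translation": [20, 45, 0], "rotation": [0, 0, -0.6], "claw": 10},
    {"translation": [41, 90, 0], "rotation": [0, 0, -1.2], "claw": 10},
    {"translation": [62, 140, 0], "rotation": [0, 0, -1.67], "claw": 10},
    {"translation": [62, 140, 0], "rotation": [0, 0, -1.67], "claw": 10},
    {"translation": [62, 140, 0], "rotation": [0, 0, -1.67], "claw": 10}
  ]
}}

```text
clock: 5.9
tool_pos: [0.596, -0.1365, 0.1626]
orientation: [179.9, 0.2, -16.8]
force: [0.5, 0.6, -2.3]
opening: 0.0221
gripper_force: 30.0
```

>>> {"op": "arm_command", "data": {
  "steps": [
    {"translation": [13, 45, 10], "rotation": [0, 0, 0], "claw": 10},
    {"translation": [26, 90, 35], "rotation": [0, 0, 0], "claw": 10},
    {"translation": [40, 130, 65], "rotation": [0, 0, 0], "claw": 10},
    {"translation": [40, 148, 83], "rotation": [0, 0, 0], "claw": 10},
    {"translation": [40, 148, 83], "rotation": [0, 0, 0], "claw": 10}
  ]
}}

```text
clock: 6.4
tool_pos: [0.59, -0.2887, 0.0762]
orientation: [180.0, 0.5, -16.8]
force: [-0.2, 1.5, -2.5]
opening: 0.0227
gripper_force: 30.0
```

>>> {"op": "arm_command", "data": {
  "steps": [
    {"translation": [0, 0, 0], "rotation": [0, 0, 0], "claw": 10},
    {"translation": [0, 0, 0], "rotation": [0, 0, 0], "claw": 10}
  ]
}}

```text
clock: 6.6
tool_pos: [0.5942, -0.287, 0.0819]
orientation: [180.0, -0.0, -16.5]
force: [0.2, 0.3, -2.7]
opening: 0.0223
gripper_force: 30.0
```

```bash
python3 - <<'E'
from h import *
p,d,C=shot('wrist'); T=toolT(); o=ctrl.get_obs(); print(o['tool_pos'],o['orientation'],o['opening'],o['force'])
P=cloud(d,C); Q=(P-T[:3,3])@T[:3,:3]; v,u=np.mgrid[:480,:640]
m=(v<400)&(abs(Q[...,2])<.03)&(Q[...,0]>.045)&(Q[...,0]<.1)&(abs(Q[...,1])<.04); q=Q[m]; print('tip',q[:,0].max(),'y',q[:,1].min(),q[:,1].max(),np.polyfit(q[:,1],q[:,2],1))
m=(v<400)&(P[...,2]>.0125)&(P[...,2]<.0195); m[:, :]&=(np.hypot(P[...,0]-.589,P[...,1]+.26)<.15)
# far edge of tray = wide compartment end: lateral walls at tray x 60..95
a=np.radians(-16.6); ex=np.array([np.cos(a),np.sin(a)]); ey=np.array([-np.sin(a),np.cos(a)])
L=np.stack([(P[...,:2]-[.589,-.2606])@ex,(P[...,:2]-[.589,-.2606])@ey],-1)
fl=(v<400)&(P[...,2]>0)&(P[...,2]<.0095)&(L[...,0]>.05)&(L[...,0]<.095)&(L[...,1]<.02)&(L[...,1]>-.073); print('floor y',np.percentile(L[fl][:,1],[1,99]))
mt=m&(L[...,0]>0.04); print('tray far edge x',np.percentile(L[mt][:,0],99.5), 'right edge y',np.percentile(L[mt][:,1],[.5,99.5]))
t=np.array([.5924,-.2877,.02]); print('shift',1000*T[:3,:3].T@(t-T[:3,3])); save('over_tray',p)
E
```

```text
[ 0.59442302 -0.28690423  0.08234164] [-1.79996796e+02 -7.44923869e-02 -1.64839496e+01] 0.022930303807229442 [-0.62092837  0.35822045 -2.81973467]
tip 0.08336538487674672 y -0.025612177350841737 0.028061556074966486 [-0.25002413 -0.00926599]
floor y [-0.05107829 -0.00128995]
tray far edge x 0.10713597584504254 right edge y [-0.07981407  0.07965136]
shift [-1.79512879  1.34057889 62.33928797]
```

View pics/over_tray.png

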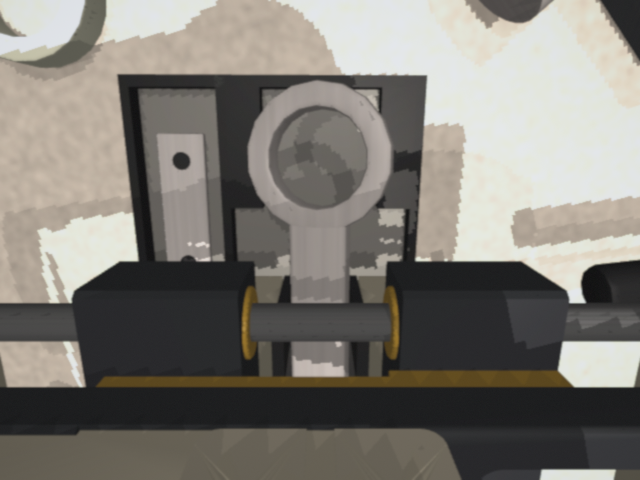

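The ring (320,153) is centred over the wide end (x from 262 to 380). I'll lower it.

>>> {"op": "arm_command", "data": {
  "steps": [
    {"translation": [-2, 1, 35], "rotation": [0, 0, 0], "claw": 10},
    {"translation": [-2, 1, 55], "rotation": [0, 0, 0], "claw": 10},
    {"translation": [-2, 1, 66], "rotation": [0, 0, 0], "claw": 10},
    {"translation": [-2, 1, 71], "rotation": [0, 0, 0], "claw": 10},
    {"translation": [-2, 1, 71], "rotation": [0, 0, 0], "claw": 10}
  ]
}}

```text
clock: 7.15
tool_pos: [0.5918, -0.2882, 0.011]
orientation: [180.0, -0.0, -16.5]
force: [0.5, -0.3, -1.6]
opening: 0.0223
gripper_force: 30.0
```

>>> {"op": "arm_command", "data": {
  "steps": [
    {"translation": [0, 0, 2], "rotation": [0, 0, 0], "claw": 10},
    {"translation": [0, 0, 3], "rotation": [0, 0, 0], "claw": 10},
    {"translation": [0, 0, 3], "rotation": [0, 0, 0], "claw": 10}
  ]
}}

```text
clock: 7.45
tool_pos: [0.592, -0.2886, 0.0085]
orientation: [-180.0, -0.1, -16.6]
force: [-0.5, 1.5, -0.4]
opening: 0.0227
gripper_force: 30.0
```

Contact is just starting. I'll release, then lift away and look.

>>> {"op": "arm_command", "data": {
  "steps": [
    {"translation": [0, 0, 0], "rotation": [0, 0, 0], "claw": 45},
    {"translation": [0, 0, 0], "rotation": [0, 0, 0], "claw": 45},
    {"translation": [0, 0, 0], "rotation": [0, 0, 0], "claw": 45},
    {"translation": [0, 0, 0], "rotation": [0, 0, 0], "claw": 45}
  ]
}}

```text
clock: 7.85
tool_pos: [0.5912, -0.2887, 0.0077]
orientation: [180.0, -0.0, -16.6]
force: [-0.3, 0.1, -0.0]
opening: 0.0438
gripper_force: 0.0
```

>>> {"op": "arm_command", "data": {
  "steps": [
    {"translation": [0, 0, -40], "rotation": [0, 0, 0], "claw": 45},
    {"translation": [-20, 0, -90], "rotation": [0, 0, 0], "claw": 45},
    {"translation": [-40, 0, -140], "rotation": [0, 0, 0], "claw": 45},
    {"translation": [-60, 0, -190], "rotation": [0, 0, 0], "claw": 45},
    {"translation": [-60, 0, -200], "rotation": [0, 0, 0], "claw": 45}
  ]
}}

```text
clock: 8.35
tool_pos: [0.5338, -0.2717, 0.213]
orientation: [180.0, -0.4, -16.6]
force: [0.8, 0.3, -0.5]
opening: 0.0451
gripper_force: 0.0
```

```bash
python3 - <<'E'
from h import *
for i in range(3): p,d,C=shot('wrist')
o=ctrl.get_obs(); print(o['tool_pos'],o['orientation'],o['opening'])
save('placed',p); P=cloud(d,C)
a=np.radians(-16.6); ex=np.array([np.cos(a),np.sin(a)]); ey=np.array([-np.sin(a),np.cos(a)])
L=np.stack([(P[...,:2]-[.5819,-.2846])@ex,(P[...,:2]-[.5819,-.2846])@ey],-1); Z=P[...,2]
m=(abs(L[...,1])<.03)&(abs(L[...,0]-.068)<.030)&(Z>.011)&(Z<.03); m&=(np.hypot(L[...,0]-.068,L[...,1])<.031)
q=P[m]; A=np.c_[L[m],np.ones(m.sum())]; print('ring plane',np.linalg.lstsq(A,q[:,2],rcond=None)[0],np.median(q[:,2]),'cent',L[m].mean(0))
m=(abs(L[...,1])<.015)&(abs(L[...,0])<.035)&(Z>.011)&(Z<.03); print('shank',L[m][:,1].min(),L[m][:,1].max(),np.median(Z[m]),m.sum())
E
```

```text
[ 0.53425881 -0.2715386   0.209907  ] [-179.96729864   -0.25300006  -16.58560044] 0.04495218530405937
ring plane [-0.00470562 -0.00039913  0.01627904] 0.01603612625539677 cent [ 0.06641175 -0.00325973]
shank -0.014233195843831606 0.00728815420796038 0.016253246985325986 2107
```

View pics/placed.png

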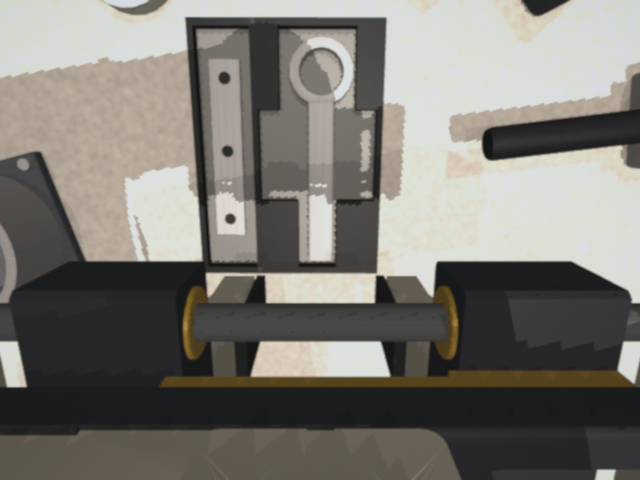

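The spanner lies flat (top at 16 mm, as expected) and about 3 mm off the slot's middle line: ring at (322,70), shank in the narrow end at (320,240). The bracket is undisturbed. Next I'll look at the uncovered pot, then fetch the lid.

>>> {"op": "arm_command", "data": {
  "steps": [
    {"translation": [-59, -139, -20], "rotation": [0, 0, -3.32], "claw": 40},
    {"translation": [-59, -139, -20], "rotation": [0, 0, -3.32], "claw": 40},
    {"translation": [-59, -139, -20], "rotation": [0, 0, -3.32], "claw": 40},
    {"translation": [-59, -139, -20], "rotation": [0, 0, -3.32], "claw": 40}
  ]
}}

```text
clock: 8.9
tool_pos: [0.5164, -0.1173, 0.2273]
orientation: [-180.0, 0.0, 0.3]
force: [1.1, -0.5, 1.0]
opening: 0.0401
gripper_force: 0.0
```

>>> {"op": "arm_command", "data": {
  "steps": [
    {"translation": [-17, -150, -20], "rotation": [0, 0, 0], "claw": 40},
    {"translation": [-17, -150, -20], "rotation": [0, 0, 0], "claw": 40},
    {"translation": [-17, -150, -20], "rotation": [0, 0, 0], "claw": 40},
    {"translation": [-17, -150, -20], "rotation": [0, 0, 0], "claw": 40},
    {"translation": [-17, -150, -20], "rotation": [0, 0, 0], "claw": 40}
  ]
}}

```text
clock: 9.4
tool_pos: [0.4995, 0.0297, 0.2466]
orientation: [180.0, 0.1, 0.2]
force: [0.0, 1.0, -0.6]
opening: 0.0399
gripper_force: 0.0
```

```bash
cat > pot.py <<'E'
from h import *
from scipy.optimize import least_squares
for i in range(4): p,d,C=shot('wrist')
o=ctrl.get_obs(); print(o['clock'],o['tool_pos'],o['orientation'],o['opening'])
save('pot3',p); P=cloud(d,C); Z=P[...,2]
near=np.hypot(P[...,0]-.592,P[...,1]-.017)<.066
m=near&(abs(Z-.070)<.004); g=P[m]
def circ(q): return least_squares(lambda a:np.hypot(q[:,0]-a[0],q[:,1]-a[1])-a[2],[.592,.017,.056],loss='soft_l1',f_scale=.002).x
c=circ(g[:,:2]); r=np.hypot(*(g[:,:2]-c[:2]).T); k=(r>.051)&(r<.061); c=circ(g[k][:,:2]); print('rim mean',c,g[k][:,2].mean())
th=np.degrees(np.arctan2(*(g[k][:,:2]-c[:2]).T[::-1])); H,e=np.histogram(th,180,(-180,180)); 
gap=[x+1 for x,y in zip(e,H) if y<.35*np.median(H)]; print('gap deg',gap,np.median(H))
# outer edge of the rim by contour ray at z=.07
mm=cv2.morphologyEx(m.astype(np.uint8),cv2.MORPH_CLOSE,np.ones((3,3))); cn,_=cv2.findContours(mm,cv2.RETR_EXTERNAL,cv2.CHAIN_APPROX_NONE); b=max(cn,key=len)[:,0]
q=ray(b,.070,C)[:,:2]; q=q[np.hypot(*(q-c[:2]).T)>.058]; print('outer',circ(q))
E
python3 pot.py
```

```text
9.6 [0.49966316 0.02741989 0.24677985] [ 1.79961613e+02  8.09640050e-02 -8.83659153e-02] 0.03996194570735159
rim mean [0.59240591 0.01806885 0.05583566] 0.07015731222447076
gap deg [np.float64(-9.0), np.float64(-7.0), np.float64(-5.0), np.float64(-3.0), np.float64(-1.0), np.float64(1.0), np.float64(3.0), np.float64(5.0)] 28.0
outer [0.59257774 0.01800349 0.05971651]
```

>>> {"op": "arm_command", "data": {
  "steps": [
    {"translation": [19, -135, 60], "rotation": [0, 0, 0], "claw": 40},
    {"translation": [19, -135, 60], "rotation": [0, 0, 0], "claw": 40},
    {"translation": [19, -135, 60], "rotation": [0, 0, 0], "claw": 40},
    {"translation": [19, -135, 60], "rotation": [0, 0, 0], "claw": 40}
  ]
}}

```text
clock: 10.0
tool_pos: [0.5186, 0.1655, 0.1841]
orientation: [179.9, 0.2, 0.0]
force: [-1.5, -0.4, 0.2]
opening: 0.0403
gripper_force: 0.0
```

>>> {"op": "arm_command", "data": {
  "steps": [
    {"translation": [19, -134, 60], "rotation": [0, 0, 6.5], "claw": 40},
    {"translation": [19, -134, 60], "rotation": [0, 0, 6.5], "claw": 40},
    {"translation": [19, -134, 60], "rotation": [0, 0, 6.5], "claw": 40},
    {"translation": [19, -134, 60], "rotation": [0, 0, 6.5], "claw": 40},
    {"translation": [19, -134, 60], "rotation": [0, 0, 6.5], "claw": 40}
  ]
}}

```text
clock: 10.5
tool_pos: [0.5379, 0.2969, 0.126]
orientation: [179.8, 0.0, -32.6]
force: [-0.4, 1.0, -0.3]
opening: 0.0402
gripper_force: 0.0
```

```bash
cat > lid.py <<'E'
from h import *
for i in range(3): p,d,C=shot('wrist')
T=toolT(); o=ctrl.get_obs(); print(o['clock'],o['tool_pos'],o['orientation'],o['opening'],o['force'])
P=cloud(d,C); t=np.array([.538,.2958,.027]); print('shift',1000*T[:3,:3].T@(t-T[:3,3]))
Q=(P-T[:3,3])@T[:3,:3]; v,u=np.mgrid[:480,:640]; save('lidview%d'%int(o['clock']*10),p)
import sys; fz=float(sys.argv[1]) # tool z of flange top expected
m=(v<400)&(abs(Q[...,2]-fz)<.005)&(Q[...,0]>.02)&(Q[...,0]<.09)&(abs(Q[...,1])<.07); q=Q[m]; print('flange n',len(q),'z',np.median(q[:,2]),'max x (tab)',q[:,0].max(), 'slope',np.linalg.lstsq(np.c_[q[:,:2],np.ones(len(q))],q[:,2],rcond=None)[0])
tb=q[q[:,0]>.0635]; print('tab y',tb[:,1].min(),tb[:,1].max(),len(tb))
h=(v<400)&(Q[...,2]<fz-.02)&(Q[...,2]>fz-.04)&(abs(Q[...,1])<.012)&(Q[...,0]>.015)&(Q[...,0]<.06); q=Q[h]; print('handle end x',np.percentile(q[:,0],98) if len(q) else None)
E
python3 lid.py 0.10
```

```text
10.65 [0.53825932 0.29630245 0.1279784 ] [-1.79981759e+02 -1.08831546e-02 -3.23962664e+01] 0.0399143288518857 [-0.88094233 -0.30571206 -0.60210027]
shift [3.10546282e-02 5.95332387e-01 1.00978220e+02]
flange n 1341 z 0.10469966427204723 max x (tab) 0.06970395705685661 slope [ 0.00058571 -0.00016688  0.10451118]
tab y -0.004919561311355987 0.006320293562993231 27
handle end x 0.03796786271273952
```

>>> {"op": "arm_command", "data": {
  "steps": [
    {"translation": [0, 0, 45], "rotation": [0, 0, 0], "claw": 40},
    {"translation": [0, 0, 85], "rotation": [0, 0, 0], "claw": 40},
    {"translation": [0, 0, 101], "rotation": [0, 0, 0], "claw": 40},
    {"translation": [0, 0, 101], "rotation": [0, 0, 0], "claw": 5},
    {"translation": [0, 0, 101], "rotation": [0, 0, 0], "claw": 5}
  ]
}}

```text
clock: 11.15
tool_pos: [0.5385, 0.2972, 0.0278]
orientation: [-179.9, -0.0, -32.5]
force: [-0.1, 0.2, -0.0]
opening: 0.0294
gripper_force: 0.0
```

>>> {"op": "arm_command", "data": {
  "steps": [
    {"translation": [0, 0, 0], "rotation": [0, 0, 0], "claw": 5},
    {"translation": [0, 0, 0], "rotation": [0, 0, 0], "claw": 5},
    {"translation": [0, 0, 0], "rotation": [0, 0, 0], "claw": 5}
  ]
}}

```text
clock: 11.45
tool_pos: [0.5384, 0.298, 0.0282]
orientation: [-179.9, -0.0, -32.5]
force: [-0.8, -1.2, 6.6]
opening: 0.0138
gripper_force: 30.0
```

>>> {"op": "arm_command", "data": {
  "steps": [
    {"translation": [0, 0, -30], "rotation": [0, 0, 0], "claw": 5},
    {"translation": [0, 0, -70], "rotation": [0, 0, 0], "claw": 5},
    {"translation": [0, 0, -115], "rotation": [0, 0, 0], "claw": 5},
    {"translation": [0, 0, -115], "rotation": [0, 0, 0], "claw": 5},
    {"translation": [0, 0, -115], "rotation": [0, 0, 0], "claw": 5}
  ]
}}

```text
clock: 11.95
tool_pos: [0.5377, 0.298, 0.1428]
orientation: [-179.8, 0.0, -32.5]
force: [0.1, 0.0, -5.0]
opening: 0.0135
gripper_force: 30.0
```

```bash
python3 lid.py 0.005
```

```text
12.1 [0.53667019 0.29689553 0.13995049] [ 1.79847494e+02  6.18203784e-02 -3.25006906e+01] 0.013913738882715868 [-0.20075656 -0.65313318 -3.23536525]
shift [ 1.83204791e+00 -9.12003140e-02  1.12948733e+02]
flange n 18955 z 0.005586060914173275 max x (tab) 0.07083453586073243 slope [ 0.00386441 -0.00039361  0.00542517]
tab y -0.004470650669485363 0.007371716937094459 615
handle end x 0.039040451318731476
```

>>> {"op": "arm_command", "data": {
  "steps": [
    {"translation": [25, 26, 0], "rotation": [0, 0, 0], "claw": 5},
    {"translation": [55, 58, 0], "rotation": [0, 0, 0], "claw": 5},
    {"translation": [87, 91, 0], "rotation": [0, 0, 0], "claw": 5},
    {"translation": [110, 115, 0], "rotation": [0, 0, 0], "claw": 5},
    {"translation": [130, 137, 0], "rotation": [0, 0, 0], "claw": 5}
  ]
}}

```text
clock: 12.6
tool_pos: [0.5731, 0.1101, 0.1399]
orientation: [179.9, 0.1, -32.5]
force: [0.2, -0.1, -3.7]
opening: 0.0138
gripper_force: 30.0
```

>>> {"op": "arm_command", "data": {
  "steps": [
    {"translation": [25, 26, 0], "rotation": [0, 0, 0], "claw": 5},
    {"translation": [50, 52, 8], "rotation": [0, 0, 0], "claw": 5},
    {"translation": [66, 69, 18], "rotation": [0, 0, 0], "claw": 5},
    {"translation": [66, 69, 22], "rotation": [0, 0, 0], "claw": 5},
    {"translation": [66, 69, 22], "rotation": [0, 0, 0], "claw": 5}
  ]
}}

```text
clock: 13.1
tool_pos: [0.5911, 0.0177, 0.1174]
orientation: [179.8, 0.2, -32.6]
force: [-0.6, 0.3, -3.8]
opening: 0.0136
gripper_force: 30.0
```

```bash
cat > go.py <<'E'
from h import *
for i in range(3): p,d,C=shot('wrist')
T=toolT(); o=ctrl.get_obs(); print(o['clock'],o['tool_pos'],o['orientation'],o['opening'],o['force'])
t=np.array([.5917,.0185,.0915]); print('shift',1000*T[:3,:3].T@(t-T[:3,3]))
P=cloud(d,C); Q=(P-T[:3,3])@T[:3,:3]
m=(abs(Q[...,2]-.0055)<.006)&(Q[...,0]>.02)&(Q[...,0]<.09)&(abs(Q[...,1])<.07); q=Q[m]; print('tab x',q[:,0].max(),np.linalg.lstsq(np.c_[q[:,:2],np.ones(len(q))],q[:,2],rcond=None)[0])
e=q[(q[:,0]>.03)]; hull=cv2.convexHull((e[:,:2]*1000).astype(np.float32))[:,0]
tb=q[q[:,0]>.0635]; print('tab y mean',tb[:,1].mean(),tb[:,1].min(),tb[:,1].max())
save('go%d'%int(o['clock']*10),p)
E
python3 go.py
```

```text
13.25 [0.59232768 0.01927493 0.11927729] [ 1.79971221e+02  1.88883370e-02 -3.24354698e+01] 0.014022575759905455 [-0.14725504  0.48065952 -3.13863096]
shift [-0.10497355  0.97674217 27.77782476]
tab x 0.07082765210403666 [ 0.00375103 -0.00177879  0.00622685]
tab y mean 0.001843822525571181 -0.003942681042871318 0.00784993430088041
```

>>> {"op": "arm_command", "data": {
  "steps": [
    {"translation": [0, 1, 15], "rotation": [0, 0, 0], "claw": 5},
    {"translation": [0, 1, 25], "rotation": [0, 0, 0], "claw": 5},
    {"translation": [0, 1, 28], "rotation": [0, 0, 0], "claw": 5},
    {"translation": [0, 1, 28], "rotation": [0, 0, 0], "claw": 5}
  ]
}}

```text
clock: 13.65
tool_pos: [0.5916, 0.0181, 0.0912]
orientation: [180.0, 0.0, -32.4]
force: [-0.1, -0.2, -3.0]
opening: 0.0137
gripper_force: 30.0
```

>>> {"op": "arm_command", "data": {
  "steps": [
    {"translation": [0, 0, 1], "rotation": [0, 0, 0], "claw": 5},
    {"translation": [0, 0, 2], "rotation": [0, 0, 0], "claw": 5},
    {"translation": [0, 0, 3], "rotation": [0, 0, 0], "claw": 5},
    {"translation": [0, 0, 3], "rotation": [0, 0, 0], "claw": 5}
  ]
}}

```text
clock: 14.05
tool_pos: [0.5921, 0.0179, 0.0891]
orientation: [-180.0, -0.0, -32.5]
force: [-1.7, 1.4, -1.0]
opening: 0.0139
gripper_force: 30.0
```

>>> {"op": "arm_command", "data": {
  "steps": [
    {"translation": [0, 0, 1], "rotation": [0, 0, 0], "claw": 5},
    {"translation": [0, 0, 1], "rotation": [0, 0, 0], "claw": 5},
    {"translation": [0, 0, 1], "rotation": [0, 0, 0], "claw": 5}
  ]
}}

```text
clock: 14.35
tool_pos: [0.5919, 0.018, 0.0883]
orientation: [-180.0, -0.0, -32.5]
force: [-5.2, 2.5, 5.3]
opening: 0.0141
gripper_force: 30.0
```

```bash
python3 go.py
```

```text
14.5 [0.59195165 0.01797846 0.08836742] [-1.79966493e+02 -2.48226624e-02 -3.24709040e+01] 0.013635333345771713 [-5.82421403  2.43211563  5.64982993]
shift [-0.4909529  -0.30673282 -3.1326175 ]
tab x 0.07083841057880239 [-0.01163527 -0.00129643  0.00579267]
tab y mean 0.0014632269393504132 -0.004379241885358643 0.00739939775529951
```

The key is on the rim (about 8 N contact, 7 mm above seated). Now I'll turn towards the notch.

>>> {"op": "arm_command", "data": {
  "steps": [
    {"translation": [-0.5, 0, 0], "rotation": [0, 0, -0.8], "claw": 5},
    {"translation": [-0.5, 0, 0], "rotation": [0, 0, -1.6], "claw": 5},
    {"translation": [-0.5, 0, 0], "rotation": [0, 0, -2.4], "claw": 5},
    {"translation": [-0.5, 0, 0], "rotation": [0, 0, -3.2], "claw": 5},
    {"translation": [-0.5, 0, 0], "rotation": [0, 0, -4.0], "claw": 5}
  ]
}}

```text
clock: 15.0
tool_pos: [0.592, 0.0174, 0.0883]
orientation: [180.0, -0.1, -12.3]
force: [-1.2, -3.5, 2.8]
opening: 0.0134
gripper_force: 30.0
```

>>> {"op": "arm_command", "data": {
  "steps": [
    {"translation": [0, 0, 0], "rotation": [0, 0, -0.6], "claw": 5},
    {"translation": [0, 0, 0], "rotation": [0, 0, -1.2], "claw": 5},
    {"translation": [0, 0, 0], "rotation": [0, 0, -1.6], "claw": 5},
    {"translation": [0, 0, 0], "rotation": [0, 0, -1.6], "claw": 5}
  ]
}}

```text
clock: 15.4
tool_pos: [0.5921, 0.0177, 0.0881]
orientation: [180.0, -0.1, -4.5]
force: [-1.1, -1.7, 1.5]
opening: 0.0137
gripper_force: 30.0
```

```bash
python3 go.py
```

```text
15.55 [0.59208477 0.0178948  0.0880155 ] [-1.79997015e+02 -7.40073992e-02 -4.54110583e+00] 0.013679050971110841 [ 0.61102743 -3.58988077  3.63207081]
shift [-0.4269752  -0.57301316 -3.48502166]
tab x 0.07069977826833473 [-0.0107933  -0.00101959  0.00576231]
tab y mean 0.0013956898653697156 -0.004468090361089493 0.007278268305044945
```

>>> {"op": "arm_command", "data": {
  "steps": [
    {"translation": [0, 0, 0.5], "rotation": [0, 0, -0.4], "claw": 5},
    {"translation": [0, 0, 1], "rotation": [0, 0, -0.8], "claw": 5},
    {"translation": [0, 0, 1], "rotation": [0, 0, -0.8], "claw": 5}
  ]
}}

```text
clock: 15.85
tool_pos: [0.5907, 0.0181, 0.0857]
orientation: [-180.0, 0.1, -0.5]
force: [-1.0, -0.1, -3.1]
opening: 0.0137
gripper_force: 30.0
```

>>> {"op": "arm_command", "data": {
  "steps": [
    {"translation": [0, 0, 1], "rotation": [0, 0, 0], "claw": 5},
    {"translation": [0, 0, 2], "rotation": [0, 0, 0], "claw": 5},
    {"translation": [0, 0, 2], "rotation": [0, 0, 0], "claw": 5}
  ]
}}

```text
clock: 16.15
tool_pos: [0.5912, 0.0181, 0.0842]
orientation: [180.0, 0.0, -0.5]
force: [0.3, -0.1, -3.8]
opening: 0.0138
gripper_force: 30.0
```

The key is dropping freely into the notch. I'll lower it to the seat.

>>> {"op": "arm_command", "data": {
  "steps": [
    {"translation": [0, 0, 1], "rotation": [0, 0, 0], "claw": 5},
    {"translation": [0, 0, 2], "rotation": [0, 0, 0], "claw": 5},
    {"translation": [0, 0, 3], "rotation": [0, 0, 0], "claw": 5},
    {"translation": [0, 0, 3], "rotation": [0, 0, 0], "claw": 5}
  ]
}}

```text
clock: 16.55
tool_pos: [0.5917, 0.0181, 0.0822]
orientation: [180.0, -0.0, -0.5]
force: [-1.3, -0.4, 2.4]
opening: 0.0139
gripper_force: 30.0
```

```bash
python3 go.py
```

```text
16.7 [0.59170616 0.01810676 0.08221959] [-1.79996012e+02 -4.39615471e-02 -4.75111211e-01] 0.013189357054437901 [-2.08435712  0.87147938  5.49015441]
shift [-2.29580926e-03 -3.93821719e-01 -9.28038636e+00]
tab x 0.07029942716947955 [ 0.00520021 -0.00117367  0.00571709]
tab y mean 0.0010862149163845354 -0.004618763371632611 0.006800122106629521
```

Seated: the flange top is at 76 mm, with contact felt. I'll release and retreat.

>>> {"op": "arm_command", "data": {
  "steps": [
    {"translation": [0, 0, 0], "rotation": [0, 0, 0], "claw": 45},
    {"translation": [0, 0, 0], "rotation": [0, 0, 0], "claw": 45},
    {"translation": [0, 0, 0], "rotation": [0, 0, 0], "claw": 45},
    {"translation": [0, 0, 0], "rotation": [0, 0, 0], "claw": 45}
  ]
}}

```text
clock: 17.1
tool_pos: [0.5915, 0.018, 0.0814]
orientation: [180.0, 0.0, -0.5]
force: [-0.2, 1.4, 0.4]
opening: 0.0399
gripper_force: 0.0
```

>>> {"op": "arm_command", "data": {
  "steps": [
    {"translation": [0, 0, -40], "rotation": [0, 0, 0], "claw": 45},
    {"translation": [-30, 0, -85], "rotation": [0, 0, 0], "claw": 45},
    {"translation": [-60, 0, -125], "rotation": [0, 0, 0], "claw": 45},
    {"translation": [-90, 0, -160], "rotation": [0, 0, 0], "claw": 45},
    {"translation": [-90, 0, -160], "rotation": [0, 0, 0], "claw": 45}
  ]
}}

```text
clock: 17.6
tool_pos: [0.5013, 0.019, 0.2478]
orientation: [-179.8, -0.5, -0.4]
force: [0.2, 0.6, -0.5]
opening: 0.0452
gripper_force: 0.0
```

```bash
python3 - <<'E'
from h import *
from scipy.optimize import least_squares
for i in range(4): p,d,C=shot('wrist')
o=ctrl.get_obs(); print(o['clock'],o['tool_pos'],o['opening']); save('final',p)
P=cloud(d,C); Z=P[...,2]; c=np.array([.5925,.018]); r=np.hypot(P[...,0]-c[0],P[...,1]-c[1])
m=(r<.072)&(abs(Z-.076)<.005); q=P[m]; print('plane',np.linalg.lstsq(np.c_[q[:,:2]-c,np.ones(len(q))],q[:,2],rcond=None)[0])
h=cv2.convexHull((q[:,:2]*1e4).astype(np.float32))[:,0]/1e4
s=least_squares(lambda a:np.hypot(h[:,0]-a[0],h[:,1]-a[1])-a[2],[*c,.06],loss='soft_l1',f_scale=.0005).x; print('lid',s)
k=q[np.hypot(*(q[:,:2]-s[:2]).T)>.0635]; print('tab',len(k),np.degrees(np.arctan2(*(k[:,:2].mean(0)-s[:2])[::-1])),k[:,2].mean())
E
```

```text
17.8 [0.50127892 0.01880492 0.24088638] 0.04506335684547489
plane [-1.40373822e-03 -2.58050241e-05  7.62785243e-02]
lid [0.59240929 0.01726486 0.06018367]
tab 72 -0.8229242905508125 0.07617426835965352
```

View pics/final.png

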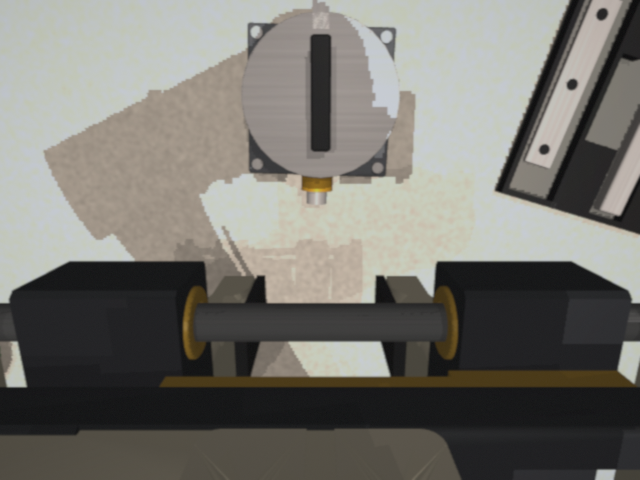

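The lid is level and seated: flange top at 76.3 mm, tab at (320,15) opposite the stub at (317,190). It's released and the arm is clear.

```bash
python3 -c "
from plant import ctrl; print(ctrl.close_job())"
```

```text
the job is handed in; nothing more can be done
None
```

The job is handed in at about 18 s of the 72 s limit, with no verdict shown: the spanner lies flat in its compartment (about 3 mm off the middle line), the lid is seated level with its key in the notch and released, and I saw no bystander disturbed.

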